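# Load the plane iron and hold the sharpener at its third speed

### The arm

A 6-joint arm with a two-finger parallel gripper is mounted at the origin on the work surface. World frame = base frame: x ahead of the robot, y to its left, z up, the work surface at z = 0. Lengths are in m, angles in degrees, forces in N, time in s.
With the tool pointing down it reaches from about 0.35 to 0.8 m from the base axis. Payload 7.3 kg.
Tool frame: the origin (TCP) lies between the finger pads; the fingertips stand 14 mm ahead of it and the grasp point (between the pads) lies 5 mm behind it; z points along the fingers, y is the line along which they close (so a half turn about z gives the same grasp; the last joint's range is limited). The gripper opens to 85 mm and grips with 20 to 120 N. Pads are 22 mm wide; open, the fingers measure 114 mm over their backs; the gripper's body (76 mm by 85 mm) begins 54 mm behind the grasp point. The pads swing forward as they close: fully open they stand 13 mm farther back than shut.
Start: joints at [-8.365, 19.595, 87.324, -0, 73.075, -8.365], TCP at [0.525, 0, 0.245] pointing down, gripper open.
Joint ranges: [-145.02, 145.02], [-44.19, 115.74], [2.07, 154.8], [-57.11, 237.11], [16.16, 152.29], [-177.93, 177.93]. Speed limits (degrees/s): [147.25, 147.25, 180, 180, 180, 180].

### API

Orientations are given as a 3x3 rotation matrix whose columns are the frame's x, y, z axes.
In Python, from plant import bot gives the robot as it stands. The module is installed in compiled form; this text tells all that it offers.
- The arm moves only by the shell command python3 -m inch 'ROWS' [OPENING]. ROWS is JSON, a list of rows, each an object of numbers: "tx", "ty", "tz": the shift along the tool's x, y, z in cm; "yaw": the turn about the tool's z in rad. In form: [{"tx": .., "ty": .., "tz": .., "yaw": ..}, ...]. A call has 1 to 8 rows; each row shifts and turns the commanded pose from where the row before left it, along the tool's axes as they then stand; what a row does not reach is not made up. A row lasts 1/10 s, in which the tool goes at most 50 mm and 8.59 degrees, less where a joint would pass 70% of its speed; a pose out of reach is approached as far as the arm can. A call is refused whole if a number of a shift passes 5 or a number of a turn 0.15, either way. A call with a gripper value outside its range is refused whole. OPENING is the gripper's target within -1 to 1 (fully open at 1, half-way at 0, shut at -1), set as the call begins (- or left out, the last holds). The fingers move at their own pace and stop on an object; the grip force is fixed at half the most. Time passes only in rows, so rows that do not move let the fingers close. It gives the time, the measured TCP pose, the force and the opening at its end, in the units of the state.
- bot.sense(): the state, without advancing time (a new reading comes with each control period).
- bot.read_camera(name): name is "scene" or "side" or "wrist"; returns (picture, depth): 420x560x3 uint8, blue, green, red; 420x560 float32, m along the optical axis (not along the pixel's ray), 0 where there is no reading.
- bot.camera_info(name): a dict with "intrinsics" (3x3 intrinsics, pixels), "dist" ([k1, k2, p1, p2, k3] as OpenCV has them; the pictures are not rectified), "extrinsics" (4x4, takes a point from world to camera coordinates). Camera axes: x right, y down, z forward; pixel columns grow to the right and rows downward; lengths in m; the calibration is good to about 2 mm. A picture is of the moment at which its call begins: read the wrist's pose just before it. camera_info takes no time and is no camera call; for the wrist camera it gives the pose at the moment of the call.
- bot.finish_job(): hands the job in, once; it reports no verdict.
The state is a dict: "time": time; "joints": joint angles; "qd": joint speeds; "effort": joint torques, N m; "eef_pos": TCP position; "tool_rot": TCP orientation; "wrist_force": force on the tool from outside, world axes, zero at the start; "wrist_torque": the same for the moment, N m; "width": finger opening in m.
Only numpy, scipy, OpenCV 4.12 (cv2) and the standard library are available. Lean on these libraries where they do the work, as an engineer would, in place of code of your own. Each camera call takes 0.05 s, during which the arm holds its last target. There are 200 camera calls.

### The job

Take the plane iron off the strop and slide it, cutting edge first, under the bridge of the sharpener's blade guide until it is fully home against the stops, then let go of it. Only then bring the sharpener's spring-return speed lever round by its red knob, past the first two notches to the third (three dots, not on to the fourth), and keep holding it there: the machine runs only while the lever is held, so finish while still holding it, the iron still home. Leave the other things on the bench where they are.

Things in the scene. Friction and masses are not known exactly. Their poses are not given: they have to be found in the camera images.
- iron: Plane iron: flat steel blade 190 long (x) x 50 wide (y) x 5 mm thick, 0.34 kg, a dark slot on its top, the round end of it away from the edge. Origin: centre of its underside; +x towards the cutting edge (top face; 9 mm bevel ground on the underside). Starts flat on the strop, overhanging it by 7 mm on both long sides, so it can be gripped across its width from above.
- iron_edge (a point): Point on the iron at the cutting edge: iron + 95 mm along x, at underside height.
- strop: Strop block fixed to the bench: wood with brown leather, 220 (x) x 36 (y) x 22 mm high, long axis along the iron lying on it. Origin: centre of its underside.
- sharpener: Blue bench sharpener, fixed: housing 260 (x) x 340 (y) mm, top 115 mm above the bench; stone wheel 200 x 40 mm standing out of its left (+y) half to 170 mm, blade guide before it, speed lever on its right half. Origin: centre of its underside; +x points from its front to its back: the way the iron is slid in.
- guide_stop (a point): Where the middle of the cutting edge ends when the iron is home: on the guide's centre line and bed level (155 mm above the bench), between two lugs that stop the corners of the edge just short of the wheel. Axes as the sharpener's. The home iron lies flat on bed and tongue and reaches back to 190 mm before this point (-x).
- guide_mouth (a point): Centre of the bed's front end, at bed level, 75 mm before guide_stop. Bed: aluminium, 80 wide. From here a tongue 30 mm wide, 8 thick, runs 50 mm on towards -x; beside it all is free 40 mm down to the housing top. Side fences 7.8 mm high stand 54 mm apart, flaring over the front 18 mm to about 68.
- bridge_top (a point): Top centre of the steel bridge over the fences, 18 mm above bed level, 21 mm before guide_stop. The bridge is 30 mm deep (x), 80 wide, its underside 7.8 mm above the bed, with an upturned lip reaching 10 mm farther to -x; two brass thumbscrews stand 14 mm above it.
- speed_lever (a joint): Speed lever about a vertical axis, rad, growing clockwise seen from above. A spring always drives it back to 0 (rest, red mark). Clicks at 0.35, 0.70, 1.05, 1.40 (one to four white dots on the housing) do not hold it; end stop 1.50. Pull-back at the knob: 5 N at rest, 8 N in the third notch; each click adds or takes 3 N on the way.
- lever_knob (a point): Red upright cylindrical knob at the lever's end, 22 mm diameter, 45 mm tall, 80 mm from the lever's axis. Origin: centre of its underside, 145 mm above the bench, on top of the lever arm (30 mm above the housing); z up; its -x axis points outward along the arm. It turns with the lever.
- lever: The whole lever: black round hub, steel arm, red knob; it turns with the joint. Origin on its vertical axis at housing top, z up; -x points along the arm to the knob.
- lever_pivot (a point): Fixed point on the lever's vertical axis at housing top (115 mm above the bench). The hub here is 34 mm wide and 36 mm high. At 0 the arm points 0.6 rad counterclockwise (from above) of the sharpener's -x direction; the third notch is 0.45 rad clockwise of it.
- bottle: Clear glass bottle, black cap, 66 mm diameter, 200 mm tall, upright; origin under its centre.
- pen_pot: Black pen pot, 68 mm diameter, 85 mm tall, with pens standing to about 180 mm; origin under its centre.
- ink_jar: Small amber ink jar, 48 mm diameter, 65 mm tall; origin under its centre.
- mallet: Carver's wooden mallet standing on its round head, 92 mm diameter, handle up to 245 mm; origin under its centre.
- gouge: Carving gouge lying flat: pale wooden handle 120 x 24 x 24 mm to -x, steel blade 110 mm to +x; origin at the joint of the two, on the bench.
- owl: Small pale wooden owl, 52 mm diameter, 75 mm tall; origin under its centre.
- compound_bar: Green bar of honing compound beside the strop, 100 x 40 x 30 mm; origin under its centre.
Not all that is in view belongs to the job. Of the things like the iron, leave any that is brown or purple; of the rest the larger one is meant.

How it is judged:
By the outcome, as a careful person would: the job done as asked, in the order asked, and still so for the second after the job is handed in, while the arm keeps its last pose, push and grip.
It also fails if it takes over 51 s, if anything falls off the work surface, if the arm or the gripper's body presses on something with over 40 N, if the wrist force passes 120 N, or if a joint passes its speed limit or range.

## Working session

There is one attempt and no reset: what is moved stays moved. The work goes in short steps, Python scripts to look and compute and a shell command to move; the robot and the scene stay as the last step left them, time stands still between calls to the robot, and variables do not carry over. Pictures are saved under pics/ and viewed, on a budget of 10 in all, crops included, one or two more only if the job needs it, and the job is handed in when it is done.

```bash
mkdir -p pics; cat > h.py <<'E'
import numpy as np, cv2
from plant import bot
def grab(n,tag=None):
    info=bot.camera_info(n); im,d=bot.read_camera(n)
    np.savez(f'{n}.npz',im=im,d=d,K=info['intrinsics'],D=info['dist'],E=info['extrinsics'])
    if tag: cv2.imwrite(f'pics/{tag}.png',im)
    return im,d
def load(n):
    z=np.load(f'{n}.npz'); return z['im'],z['d'],z['K'],z['D'],z['E']
def ray(n,u,v):
    _,d,K,D,E=load(n)
    p=cv2.undistortPoints(np.array([[[u,v]]],float),np.array(K),np.array(D)).ravel()
    R=E[:3,:3]; c=-R.T@E[:3,3]; return c,R.T@np.array([p[0],p[1],1.])
def pz(n,u,v,z):
    c,r=ray(n,u,v); return c+r*(z-c[2])/r[2]
def pd(n,u,v,k=1):
    d=load(n)[1]; u0,v0=int(round(u)),int(round(v)); w=d[v0-k:v0+k+1,u0-k:u0+k+1]; w=w[w>0]
    c,r=ray(n,u,v); return c+r*np.median(w) if len(w) else None
def proj(n,P):
    _,_,K,D,E=load(n); 
    return cv2.projectPoints(np.array(P,float).reshape(-1,3),cv2.Rodrigues(E[:3,:3])[0],E[:3,3],K,D)[0].reshape(-1,2)
def cloud(n):
    im,d,K,D,E=load(n); h,w=d.shape
    uv=np.stack(np.meshgrid(np.arange(w),np.arange(h)),-1).reshape(-1,1,2).astype(float)
    p=cv2.undistortPoints(uv,K,D).reshape(h,w,2)
    X=np.dstack([p[...,0]*d,p[...,1]*d,d]); return (X-E[:3,3])@E[:3,:3]
E
python3 - <<'E'
from h import *
a,_=grab('scene','s0'); b,_=grab('side','e0')
cv2.imwrite('pics/both.png',a)
np.set_printoptions(precision=3,suppress=True)
for n in('scene','side'):
    E=load(n)[4]; print(n,-E[:3,:3].T@E[:3,3],E[2,:3])
print(bot.sense())
E
```

```text
scene [1.163 0.985 0.959] [-0.472 -0.674 -0.568]
side [ 0.281 -1.166  1.124] [ 0.112  0.748 -0.654]
{'time': 0.1, 'joints': array([-8.366, 19.632, 87.371, -0.002, 73.074, -8.364]), 'qd': array([-0.009, -0.113, -0.222, -0.074, -0.079, -0.05 ]), 'effort': array([  0.001, -43.445, -24.649,  -0.   ,   0.005,   0.   ]), 'eef_pos': array([0.525, 0.   , 0.245]), 'tool_rot': array([[ 0.   ,  1.   , -0.001],
       [ 1.   , -0.   ,  0.   ],
       [ 0.   , -0.001, -1.   ]]), 'wrist_force': array([-0.367,  0.818,  0.014]), 'wrist_torque': array([-0.004, -0.049, -0.003]), 'width': 0.08528083415509956}
```

View pics/s0.png

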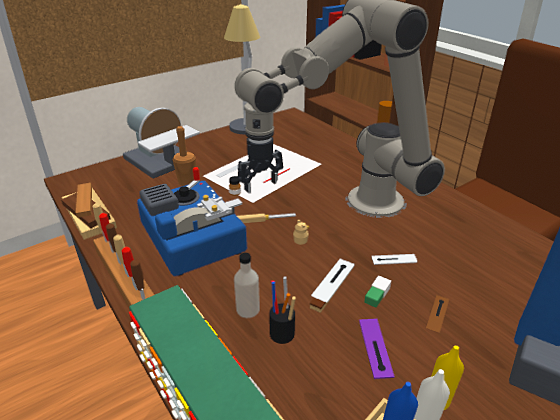

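View pics/e0.png

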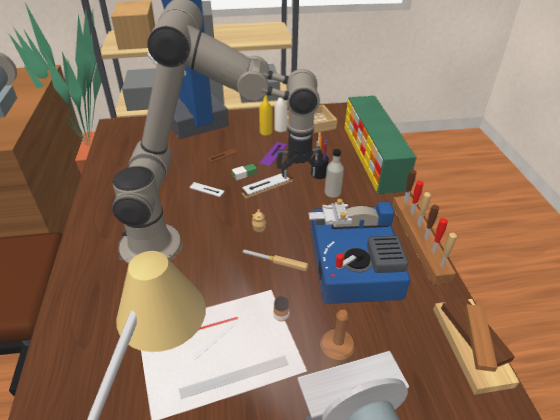

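The scene view shows the white iron on its strop at about (333,283). Its purple (376,348), brown (438,313) and small white (395,259) look-alikes are elsewhere. The sharpener is at (190,225) in the scene view and (360,250) in the side view, with the red knob at side (340,260). Next I'll measure.

```bash
python3 - <<'E'
from h import *
np.set_printoptions(precision=4,suppress=True)
for n,roi in(('scene',(300,250,365,315)),('side',(230,165,305,205))):
    im,*_=load(n); C=cloud(n); u0,v0,u1,v1=roi
    c=C[v0:v1,u0:u1].reshape(-1,3); col=im[v0:v1,u0:u1].reshape(-1,3).astype(int)
    m=(abs(c[:,2]-.027)<.006)&(col.min(1)>120)
    p=c[m]; r=cv2.minAreaRect((p[:,:2]*1000).astype(np.float32)); print(n,m.sum(),r,np.median(p[:,2]))
    print(cv2.boxPoints(r))
# sharpener: blue housing top, red knob
for n,roi in(('scene',(130,150,255,275)),('side',(305,190,415,305))):
    im,*_=load(n); C=cloud(n); u0,v0,u1,v1=roi
    c=C[v0:v1,u0:u1].reshape(-1,3); hsv=cv2.cvtColor(im,cv2.COLOR_BGR2HSV)[v0:v1,u0:u1].reshape(-1,3).astype(int)
    blue=(abs(hsv[:,0]-110)<15)&(hsv[:,1]>120)
    p=c[blue&(abs(c[:,2]-.115)<.006)]; r=cv2.minAreaRect((p[:,:2]*1000).astype(np.float32)); print(n,len(p),r); print(cv2.boxPoints(r))
    red=((hsv[:,0]<8)|(hsv[:,0]>172))&(hsv[:,1]>150)&(hsv[:,2]>90)&(c[:,2]>.14)&(c[:,2]<.2)
    p=c[red]; print('knob',len(p),p.mean(0) if len(p) else 0, p.min(0),p.max(0))
a=load('scene')[0][150:280,130:260]; b=load('side')[0][190:310,305:425]
a=cv2.resize(a,(0,0),fx=3.05,fy=4,interpolation=3) if 0 else cv2.resize(a,(520,520),interpolation=cv2.INTER_CUBIC)
b=cv2.resize(b,(520,520),interpolation=cv2.INTER_CUBIC)
# crop scale: scene x4, side x4.333
cv2.imwrite('pics/crop1.png',cv2.resize(np.hstack([a,b]),(800,400)))
E
```

```text
scene 674 ((446.4399719238281, 262.54193115234375), (196.9270782470703, 52.73198699951172), 22.749828338623047) 0.024518489771075173
[[345.4407 248.7801]
 [365.8326 200.1505]
 [547.4392 276.3038]
 [527.0473 324.9333]]
side 401 ((420.0527038574219, 320.2447814941406), (194.26487731933594, 180.62123107910156), 22.60393524169922) 0.026881539908430365
[[295.6699 366.2844]
 [365.0933 199.5378]
 [544.4355 274.2052]
 [475.0121 440.9518]]
scene 1544 ((689.8988037109375, -187.06442260742188), (335.4740295410156, 253.74525451660156), 85.08995056152344)
[[ 549.1349 -343.3267]
 [ 801.949  -365.0451]
 [ 830.6627  -30.8022]
 [ 577.8486   -9.0837]]
knob 116 [ 0.7107 -0.2067  0.169 ] [ 0.5801 -0.319   0.1458] [0.9625 0.0451 0.1916]
side 2552 ((681.777099609375, -200.9344482421875), (335.7701721191406, 256.811767578125), 84.89350128173828)
[[ 538.9379 -356.7241]
 [ 794.7303 -379.5823]
 [ 824.6163  -45.1448]
 [ 568.8239  -22.2866]]
knob 94 [ 0.6053 -0.3071  0.1728] [ 0.5768 -0.3284  0.1406] [ 0.9384 -0.0171  0.1937]
```

View pics/crop1.png

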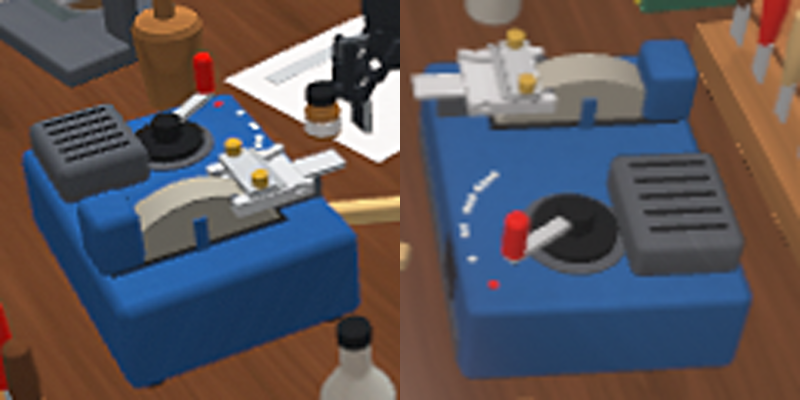

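The crops show the guide's thumbscrews at scene crop (233,147) and (260,180), and side crop (515,38) and (527,83). The knob is at the rest mark and the dots are visible.

```bash
python3 - <<'E'
from h import *
np.set_printoptions(precision=4,suppress=True)
sc=lambda x,y:(130+x*130/400,150+y*130/400)
sd=lambda x,y:(305+(x-400)*120/400,190+y*120/400)
for q in((233,147),(260,180)): print('screw scene',pz('scene',*sc(*q),.184))
for q in((515,38),(527,83)): print('screw side',pz('side',*sd(*q),.184))
print('knob top',pz('scene',*sc(203,57),.190),pz('side',*sd(516,216),.190))
print('red mark',pz('side',*sd(493,285),.115),pz('scene',*sc(218,104),.115))
print('hub top',pz('side',*sd(582,228),.151),pz('scene',*sc(168,120),.151))
for nm,n,u,v,z in(('bottle','scene',247,310,0),('cap','scene',246,260,.2),('pot','scene',282,335,0),('owl','scene',301,240,0),('bar','scene',378,290,.03),('mallet','side',337,350,0),('jar','side',281,312,0),('gj','side',273,259,.0)): print(nm,pz(n,u,v,z))
grab('wrist','w0'); print(load('wrist')[4])
E
```

```text
screw scene [ 0.6493 -0.1274  0.184 ]
screw scene [ 0.6561 -0.0583  0.184 ]
screw side [ 0.6489 -0.0774  0.184 ]
screw side [ 0.6437 -0.1442  0.184 ]
knob top [ 0.5923 -0.3051  0.19  ] [ 0.5884 -0.3174  0.19  ]
red mark [ 0.5721 -0.3281  0.115 ] [ 0.574  -0.3193  0.115 ]
hub top [ 0.6558 -0.3046  0.151 ] [ 0.6598 -0.2656  0.151 ]
bottle [0.711  0.1985 0.    ]
cap [0.7151 0.2157 0.2   ]
pot [0.6832 0.3292 0.    ]
owl [0.3895 0.0334 0.    ]
bar [0.3766 0.3775 0.03  ]
mallet [ 0.552  -0.5047  0.    ]
jar [ 0.4145 -0.3524  0.    ]
gj [ 0.4202 -0.1318  0.    ]
[[ 1.      0.0013 -0.0011 -0.5245]
 [ 0.0015 -0.9565  0.2917 -0.0395]
 [-0.0007 -0.2917 -0.9565  0.3789]
 [ 0.      0.      0.      1.    ]]
```

View pics/w0.png

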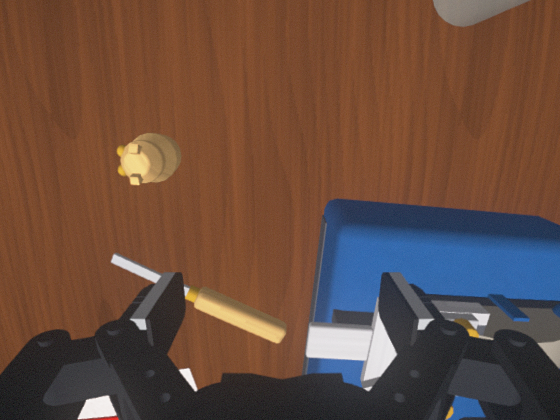

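The wrist view shows the tongue tip at (308,323)–(308,358), the housing's front-left corner near (328,203), the owl at (148,158) and the gouge. The scene and side cameras disagree by about 15 mm, so I'll compare both with the wrist.

```bash
python3 - <<'E'
from h import *
np.set_printoptions(precision=4,suppress=True)
print('tongue wrist',pz('wrist',308,323,.155),pz('wrist',308,358,.155),pd('wrist',325,340,2))
print('bridge wrist',pd('wrist',376,345,1), pd('wrist',345,340,1))
print('owl top wrist',pz('wrist',145,158,.075),'scene',pz('scene',301,224,.075),'side',pz('side',258,212,.075))
C=cloud('wrist'); im=load('wrist')[0]; hsv=cv2.cvtColor(im,cv2.COLOR_BGR2HSV).astype(int)
m=(abs(hsv[...,0]-110)<15)&(hsv[...,1]>120)&(abs(C[...,2]-.115)<.006); p=C[m]
r=cv2.minAreaRect((p[:,:2]*1000).astype(np.float32)); print('housing wrist',cv2.boxPoints(r),r[2])
for n in('scene','side','wrist'):
    C=cloud(n); c=C[(abs(C[...,2])<.02)&(abs(C[...,0]-.5)<.15)&(abs(C[...,1])<.25)]; A=np.c_[c[:,:2],np.ones(len(c))]; print(n,'bench plane',np.linalg.lstsq(A,c[:,2],rcond=None)[0],np.median(c[:,2]))
E
```

```text
tongue wrist [ 0.5448 -0.0797  0.155 ] [ 0.5458 -0.1126  0.155 ] [ 0.5585 -0.0954  0.1549]
bridge wrist [ 0.599  -0.1007  0.1549] [ 0.5741 -0.0955  0.1549]
owl top wrist [0.4022 0.0348 0.075 ] scene [0.3977 0.0406 0.075 ] side [0.389  0.0317 0.075 ]
housing wrist [[ 555.5205 -218.373 ]
 [ 770.0488 -237.8005]
 [ 788.5032  -34.019 ]
 [ 573.9749  -14.5915]] 84.82544708251953
scene bench plane [-0.0012 -0.0061 -0.0008] -0.0022226804669504526
side bench plane [-0.0037 -0.0013  0.0024] 0.00021152486413338555
wrist bench plane [-0.001  -0.0028  0.0008] 5.801758154781724e-05
```

```bash
python3 -m inch '[{"tx":4,"ty":-1.7},{"tx":4,"ty":-1.7},{"tx":4,"ty":-1.7},{"tx":4,"ty":-1.7},{"tx":4,"ty":-1.6},{"tx":4.5,"ty":-1.6}]' 1
python3 -m inch '[{"yaw":0.147},{"yaw":0.147},{"yaw":0.147},{"yaw":0.147},{"yaw":0.147},{"yaw":0.147},{"yaw":0.147},{"yaw":0.145}]'
python3 -m inch '[{"tz":3},{"tz":3},{"tz":0}]'
python3 - <<'E'
from h import *
np.set_printoptions(precision=4,suppress=True)
s=bot.sense(); print(s['joints'],s['eef_pos'])
grab('wrist','w1')
E
```

```text
[-8.3656 19.6277 87.3644  0.0003 73.0746 -8.3655] [0.5247 0.0001 0.2448]invalid input
invalid input
invalid input
```

View pics/w1.png

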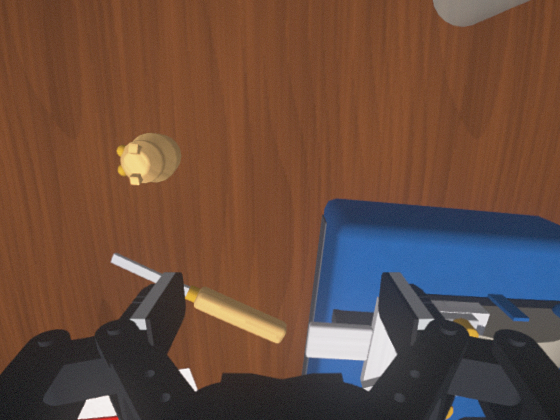

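The view hasn't changed because the moves were refused. Each row probably needs all four keys.

```bash
python3 -m inch '[{"tx":4,"ty":-1.7,"tz":0,"yaw":0},{"tx":4,"ty":-1.7,"tz":0,"yaw":0},{"tx":4,"ty":-1.7,"tz":0,"yaw":0},{"tx":4,"ty":-1.7,"tz":0,"yaw":0},{"tx":4,"ty":-1.6,"tz":0,"yaw":0},{"tx":4.5,"ty":-1.6,"tz":0,"yaw":0}]' 1
```

```text
time: 0.8
eef_pos: [0.4241, 0.2462, 0.2453]
tool_rot: [[0.001, 1.0, 0.0], [1.0, -0.001, -0.0], [-0.0, 0.0, -1.0]]
wrist_force: [0.8, 0.2, -0.3]
width: 0.0856
```

```bash

python3 -m inch '[{"tx":0,"ty":0,"tz":0,"yaw":0.147},{"tx":0,"ty":0,"tz":0,"yaw":0.147},{"tx":0,"ty":0,"tz":0,"yaw":0.147},{"tx":0,"ty":0,"tz":0,"yaw":0.147},{"tx":0,"ty":0,"tz":0,"yaw":0.147},{"tx":0,"ty":0,"tz":0,"yaw":0.147},{"tx":0,"ty":0,"tz":0,"yaw":0.147},{"tx":0,"ty":0,"tz":0,"yaw":0.145}]'
python3 -m inch '[{"tx":0,"ty":0,"tz":3,"yaw":0},{"tx":0,"ty":0,"tz":3,"yaw":0},{"tx":0,"ty":0,"tz":0,"yaw":0}]'
python3 - <<'E'
from h import *
np.set_printoptions(precision=4,suppress=True)
s=bot.sense(); print(s['joints'],s['eef_pos'])
grab('wrist','w2')
E
```

```text
time: 1.6
eef_pos: [0.4249, 0.245, 0.2451]
tool_rot: [[0.925, 0.381, -0.0], [0.381, -0.925, -0.0], [-0.0, 0.0, -1.0]]
wrist_force: [-0.2, -0.2, 0.6]
width: 0.0857
time: 1.9
eef_pos: [0.4228, 0.2441, 0.1821]
tool_rot: [[0.922, 0.386, -0.007], [0.386, -0.922, -0.003], [-0.008, -0.0, -1.0]]
wrist_force: [-0.3, -0.4, 0.4]
width: 0.0852
[21.0022 19.6596 98.1146 -0.004  62.6675 88.2715] [0.4228 0.2441 0.1821]
```

View pics/w2.png

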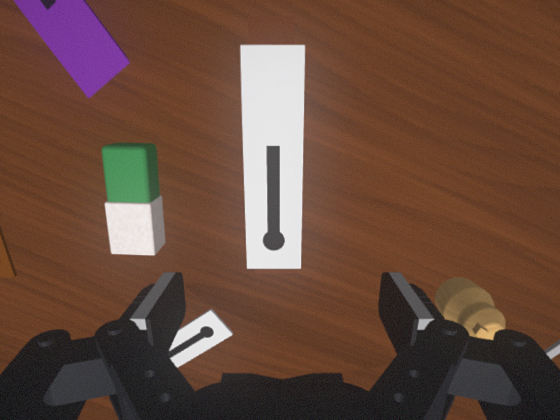

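The wrist view shows the iron's edge end at (240–305,45) and its tail at (247–301,268). The slot's round end is at the tail, so the tool's +x points towards the edge.

```bash
python3 - <<'E'
from h import *
np.set_printoptions(precision=4,suppress=True)
P=[pz('wrist',*q,.027) for q in((240.5,45),(304.5,45),(301,268.5),(247,268.5))]; P=np.array(P); print(P)
print('dims',np.linalg.norm(P[1]-P[0]),np.linalg.norm(P[2]-P[3]),np.linalg.norm(P[0]-P[3]))
c=P.mean(0); a=(P[0]+P[1]-P[2]-P[3])[:2]; ang=np.degrees(np.arctan2(a[1],a[0])); print(c,ang)
print('depth z', [pd('wrist',*q,2)[2] for q in((257,60),(257,160),(257,255),(273,283),(273,34),(200,150))])
s=bot.sense(); R=s['tool_rot']; u=np.r_[a/np.linalg.norm(a),0]; c[2]=.021
for off in(-.02,-.03,0): print(off,'tool delta cm',R.T@(c+off*u-s['eef_pos'])*100, 'yaw',np.radians(np.degrees(np.arctan2(R[1,0],R[0,0]))-ang))
print('bar',pd('wrist',130,170,2),pd('wrist',160,200,1))
E
```

```text
[[0.525  0.3206 0.027 ]
 [0.5442 0.2747 0.027 ]
 [0.3686 0.2006 0.027 ]
 [0.3491 0.2469 0.027 ]]
dims 0.04967709758104487 0.05032643874706913 0.19070921003290886
[0.4467 0.2607 0.027 ] 22.801489514837556
depth z [np.float64(0.027361393564857228), np.float64(0.027135844632488193), np.float64(0.02711691798957483), np.float64(-0.0005753358390397367), np.float64(0.02184065031273713), np.float64(-0.0001970388833216763)]
-0.02 tool delta cm [ 0.7789 -0.6034 16.3169] yaw -0.0011869821252877726
-0.03 tool delta cm [-0.2211 -0.6022 16.321 ] yaw -0.0011869821252877726
0 tool delta cm [ 2.7789 -0.6058 16.3088] yaw -0.0011869821252877726
bar [0.3976 0.3726 0.0299] [0.3731 0.3464 0.0066]
```

```bash

python3 -m inch '[{"tx":0.8,"ty":-0.6,"tz":4,"yaw":0},{"tx":0,"ty":0,"tz":4,"yaw":0},{"tx":0,"ty":0,"tz":4,"yaw":0},{"tx":0,"ty":0,"tz":2,"yaw":0},{"tx":0,"ty":0,"tz":1.5,"yaw":0},{"tx":0,"ty":0,"tz":0.8,"yaw":0},{"tx":0,"ty":0,"tz":0,"yaw":0}]'
python3 - <<'E'
from h import *
s=bot.sense(); R=s['tool_rot']; c=np.array([.4467-.02*.922,.2607-.02*.3875,.021]); print(R.T@(c-s['eef_pos'])*100)
E
```

```text
time: 2.65
eef_pos: [0.4306, 0.2539, 0.0226]
tool_rot: [[0.922, 0.386, 0.0], [0.386, -0.922, 0.0], [0.0, 0.0, -1.0]]
wrist_force: [-0.0, -0.4, -0.7]
width: 0.0853
[-0.25183357 -0.00615605  0.15741705]
```

```bash

python3 -m inch '[{"tx":-0.25,"ty":0,"tz":0.1,"yaw":0},{"tx":0,"ty":0,"tz":0,"yaw":0},{"tx":0,"ty":0,"tz":0,"yaw":0},{"tx":0,"ty":0,"tz":0,"yaw":0},{"tx":0,"ty":0,"tz":0,"yaw":0},{"tx":0,"ty":0,"tz":0,"yaw":0}]' -1
python3 -m inch '[{"tx":0,"ty":0,"tz":0,"yaw":0},{"tx":0,"ty":0,"tz":0,"yaw":0},{"tx":0,"ty":0,"tz":0,"yaw":0}]'
```

```text
time: 3.25
eef_pos: [0.4282, 0.2529, 0.0227]
tool_rot: [[0.922, 0.387, 0.002], [0.387, -0.922, 0.001], [0.002, 0.0, -1.0]]
wrist_force: [-2.3, -0.4, 7.5]
width: 0.048
time: 3.55
eef_pos: [0.4282, 0.2529, 0.0227]
tool_rot: [[0.922, 0.387, 0.002], [0.387, -0.922, 0.001], [0.002, 0.0, -1.0]]
wrist_force: [-1.4, -0.3, 6.7]
width: 0.0486
```

```bash

python3 -m inch '[{"tx":0,"ty":0,"tz":-1,"yaw":0},{"tx":0,"ty":0,"tz":-3,"yaw":0},{"tx":0,"ty":0,"tz":-4.5,"yaw":0},{"tx":0,"ty":0,"tz":-4.5,"yaw":0},{"tx":0,"ty":0,"tz":-4,"yaw":0.12},{"tx":0,"ty":0,"tz":-1,"yaw":0.12},{"tx":0,"ty":0,"tz":0,"yaw":0.12},{"tx":0,"ty":0,"tz":0,"yaw":0.127}]'
python3 -m inch '[{"tx":0.3,"ty":3,"tz":0,"yaw":0},{"tx":0.3,"ty":4.5,"tz":0,"yaw":0},{"tx":0.3,"ty":4.5,"tz":0,"yaw":0},{"tx":0.4,"ty":4.5,"tz":0,"yaw":0},{"tx":0.4,"ty":4.5,"tz":0,"yaw":0},{"tx":0.4,"ty":4.5,"tz":0,"yaw":0},{"tx":0.4,"ty":4.5,"tz":0,"yaw":0},{"tx":0.2,"ty":3.7,"tz":0,"yaw":0}]'
python3 -m inch '[{"tx":0,"ty":0,"tz":0,"yaw":0},{"tx":0,"ty":0,"tz":0,"yaw":0}]'
python3 - <<'E'
from h import *
grab('wrist','w3')
E
```

```text
time: 4.35
eef_pos: [0.4275, 0.2526, 0.2026]
tool_rot: [[0.995, -0.095, 0.001], [-0.095, -0.995, 0.0], [0.001, -0.001, -1.0]]
wrist_force: [-0.2, -0.1, -3.1]
width: 0.0481
time: 5.15
eef_pos: [0.4237, -0.0875, 0.202]
tool_rot: [[0.996, -0.091, 0.001], [-0.091, -0.996, -0.001], [0.001, 0.0, -1.0]]
wrist_force: [1.2, -0.1, -2.0]
width: 0.0482
time: 5.35
eef_pos: [0.4238, -0.0859, 0.2016]
tool_rot: [[0.996, -0.093, -0.0], [-0.093, -0.996, 0.0], [-0.0, -0.0, -1.0]]
wrist_force: [0.4, 0.9, -3.9]
width: 0.048
```

View pics/w3.png

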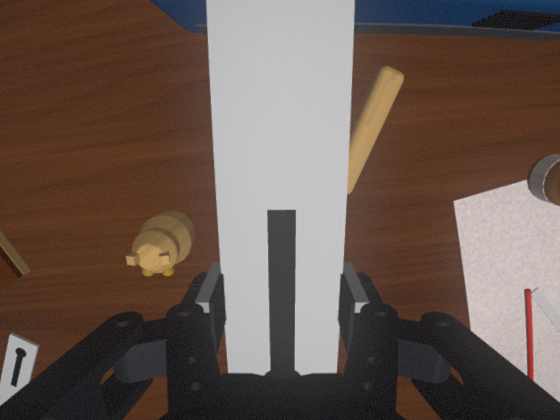

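The iron is held parallel to the tool: its edges in the picture are symmetric about x≈282. I'll lower it and bring it over the tongue.

```bash

python3 -m inch '[{"tx":0,"ty":0,"tz":2,"yaw":0},{"tx":0,"ty":0,"tz":1.4,"yaw":0},{"tx":1.5,"ty":-0.05,"tz":0,"yaw":-0.003},{"tx":2,"ty":0,"tz":0,"yaw":0},{"tx":1.5,"ty":0,"tz":0,"yaw":0},{"tx":0,"ty":0,"tz":0,"yaw":0},{"tx":0,"ty":0,"tz":0,"yaw":0}]'
python3 - <<'E'
from h import *
np.set_printoptions(precision=4,suppress=True)
a,_=grab('wrist'); b,_=grab('scene')
# project expected geometry
t=np.array([.5453,-.0962]);u=np.array([.9960,-.0889]);n=np.array([.0889,.9960])
for s in(.05,.085,.125):
  for l in(-.027,.027): 
    P=np.r_[t+u*s+n*l,.155]; print(s,l,proj('wrist',P)[0],proj('scene',P)[0])
c=cv2.resize(b[170:250,170:290],(600,400),interpolation=cv2.INTER_CUBIC)
cv2.imwrite('pics/m4.png',np.vstack([cv2.resize(a[:150],(600,161)),c]))
print(bot.sense()['eef_pos'])
E
```

```text
time: 6.1
eef_pos: [0.4736, -0.088, 0.1671]
tool_rot: [[0.996, -0.085, -0.001], [-0.085, -0.996, 0.001], [-0.001, -0.0, -1.0]]
wrist_force: [0.6, 0.3, -2.5]
width: 0.0482
0.05 -0.027 [357.1506 -16.6189] [222.0314 199.7585]
0.05 0.027 [213.0361 -17.5795] [229.1905 207.8082]
0.085 -0.027 [ 360.25   -116.9145] [212.0843 202.7906]
0.085 0.027 [ 211.165  -118.0454] [219.0376 211.001 ]
0.125 -0.027 [ 359.8474 -217.1133] [200.4938 206.327 ]
0.125 0.027 [ 212.5774 -218.4182] [207.1991 214.7261]
[ 0.4733 -0.0884  0.1673]
```

View pics/m4.png

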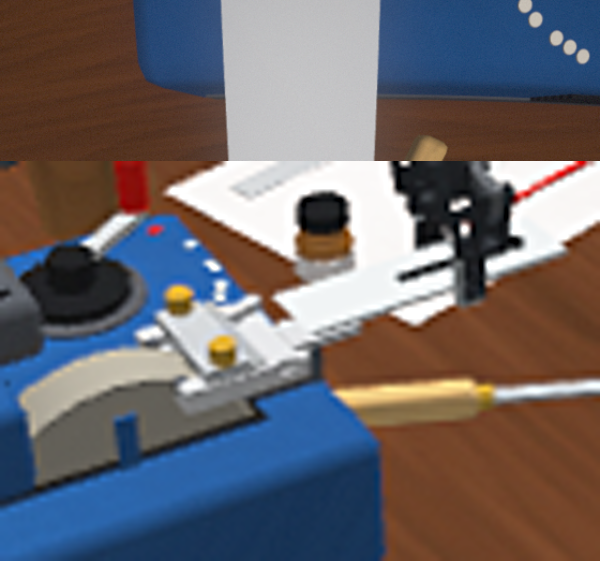

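```bash
python3 - <<'E'
from h import *
np.set_printoptions(precision=4,suppress=True)
u=np.array([.9960,-.0889]);n=np.array([.0889,.9960])
f=lambda x,y:(170+x/5-.4,170+(y-161)/5-.4)
def rep(nm,P): print(nm,P,'along',P[:2]@u,'lat',P[:2]@n)
rep('edge',(pz('scene',*f(272,293),.1715)+pz('scene',*f(302,346),.1715))/2)
rep('screws',(pz('scene',*f(179,291),.187)+pz('scene',*f(221,343),.187))/2)
s=bot.sense(); rep('tcp',s['eef_pos'])
rep('tip0',np.array([.5453,-.0962,0]))
E
```

```text
edge [ 0.5959 -0.0883  0.1715] along 0.6014140312662914 lat -0.03499083344987712
screws [ 0.6497 -0.1012  0.187 ] along 0.6560675455232732 lat -0.0430725953539539
tcp [ 0.4733 -0.0884  0.1673] along 0.47928170992532215 lat -0.045966472006956784
tip0 [ 0.5453 -0.0962  0.    ] along 0.55167098 lat -0.04733802999999999
```

The scene check puts the guide a few mm off the wrist measurement. I'll raise the iron, step aside, and look straight down at the guide.

```bash

python3 -m inch '[{"tx":0,"ty":0,"tz":-3.5,"yaw":0},{"tx":0,"ty":-1,"tz":-4.5,"yaw":0},{"tx":2,"ty":-3,"tz":-1,"yaw":0},{"tx":3,"ty":-3,"tz":0,"yaw":0},{"tx":3,"ty":-1,"tz":0,"yaw":0},{"tx":0,"ty":0,"tz":0,"yaw":0},{"tx":0,"ty":0,"tz":0,"yaw":0}]'
python3 - <<'E'
from h import *
a,_=grab('wrist','w5'); cv2.imwrite('pics/w5b.png',cv2.resize(a[:300,280:],(747,800))[:600] if 0 else cv2.resize(a[0:210,280:560],(800,600),interpolation=cv2.INTER_CUBIC))
E
```

```text
time: 6.9
eef_pos: [0.56, -0.0162, 0.2567]
tool_rot: [[0.996, -0.086, -0.002], [-0.086, -0.996, 0.0], [-0.002, 0.0, -1.0]]
wrist_force: [0.4, -0.1, -2.5]
width: 0.0481
```

View pics/w5b.png

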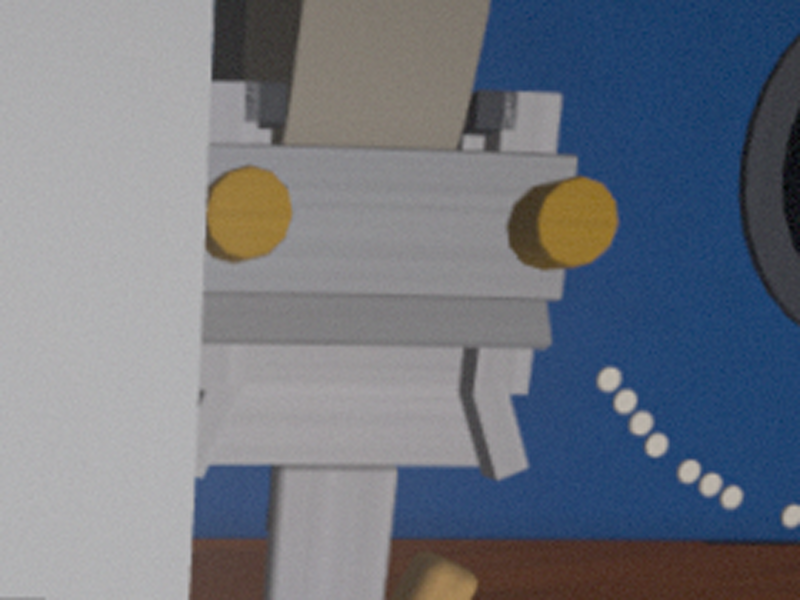

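The top view shows the tongue at the mouth at crop (272–396,467), the thumbscrews at (249,214) and (578,222), the bridge's right corners at (577,157) and (562,298), and the dots beyond them.

```bash
python3 - <<'E'
from h import *
np.set_printoptions(precision=4,suppress=True)
f=lambda x,y:(280+x*.35-.32,y*.35-.32)
W=lambda x,y,z:pz('wrist',*f(x,y),z)
u=np.array([.9960,-.0889]);n=np.array([.0889,.9960])
def rep(nm,P): print(nm,P,'along %.4f lat %.4f'%(P[:2]@u,P[:2]@n))
a,b=W(249,214,.187),W(578,222,.187); rep('screws',(a+b)/2); d=(a-b)[:2]; print(np.linalg.norm(d),'yaw',np.degrees(np.arctan2(d[1],d[0]))-90)
a,b=W(272,467,.155),W(396,467,.155); rep('mouth',(a+b)/2); print(np.linalg.norm(a-b))
a,b=W(268,598,.155),W(386,598,.155); rep('tongue',(a+b)/2); print(np.linalg.norm(a-b))
rep('br rear',W(577,157,.173)); rep('br front',W(562,298,.173))
rep('fence inner base front?',W(461,360,.155))
print([ (q,pd('wrist',*f(*q),2)[2]) for q in((400,250),(400,410),(330,550),(400,320),(578,222))])
a=np.array([W(609,379,.115),W(626,401,.115),W(641,423,.115),W(656,445,.115)]).mean(0);rep('4dots',a)
b=np.array([W(689,472,.115),W(711,485,.115),W(732,497,.115)]).mean(0);rep('3dots',b)
rep('hub?',W(800,190,.115))
E
```

```text
screws [ 0.6479 -0.1059  0.187 ] along 0.6547 lat -0.0479
0.06679821173169591 yaw -4.573952880301263
mouth [ 0.594  -0.1001  0.155 ] along 0.6005 lat -0.0469
0.030553593256171626
tongue [ 0.5609 -0.0987  0.155 ] along 0.5675 lat -0.0484
0.030224534310816058
br rear [ 0.6592 -0.1466  0.173 ] along 0.6696 lat -0.0874
br front [ 0.6304 -0.1446  0.173 ] along 0.6407 lat -0.0880
fence inner base front? [ 0.6172 -0.1306  0.155 ] along 0.6263 lat -0.0752
[((400, 250), np.float64(0.17295241050510865)), ((400, 410), np.float64(0.15489132872426165)), ((330, 550), np.float64(0.15493213235528205)), ((400, 320), np.float64(0.16855109317645334)), ((578, 222), np.float64(0.18718127151484298))]
4dots [ 0.5964 -0.2012  0.115 ] along 0.6119 lat -0.1474
3dots [ 0.5734 -0.2279  0.115 ] along 0.5914 lat -0.1760
hub? [ 0.6555 -0.2474  0.115 ] along 0.6749 lat -0.1882
```

```bash

python3 -m inch '[{"tx":-3,"ty":1.1,"tz":0,"yaw":0},{"tx":-3,"ty":3,"tz":0,"yaw":0},{"tx":-2,"ty":3,"tz":0,"yaw":0},{"tx":0,"ty":1.05,"tz":3,"yaw":0},{"tx":0,"ty":0,"tz":4,"yaw":-0.0},{"tx":0,"ty":0,"tz":1.6,"yaw":0},{"tx":0,"ty":0,"tz":0.6,"yaw":0},{"tx":0,"ty":0,"tz":0,"yaw":0}]'
cat >> h.py <<'E'
u=np.array([.9960,-.0889]);n=np.array([.0889,.9960])
def st():
    s=bot.sense(); p=s['eef_pos']; R=s['tool_rot']
    print('t',round(s['time'],2),'along %.4f lat %.4f z %.4f yaw %.2f tilt %.3f %.3f'%(p[:2]@u,p[:2]@n,p[2],np.degrees(np.arctan2(R[1,0],R[0,0])),R[2,0],R[2,1]),'F',np.round(s['wrist_force'],1),'w %.4f'%s['width'])
E
python3 -c 'from h import *;st()'
```

```text
time: 7.75
eef_pos: [0.4732, -0.091, 0.1653]
tool_rot: [[0.996, -0.088, -0.001], [-0.088, -0.996, 0.0], [-0.001, -0.0, -1.0]]
wrist_force: [0.9, -0.6, -2.3]
width: 0.0481
t 7.75 along 0.4794 lat -0.0485 z 0.1653 yaw -5.04 tilt -0.001 -0.000 F [ 0.9 -0.6 -2.3] w 0.0481
```

```bash

python3 -m inch '[{"tx":0,"ty":-0.07,"tz":0.8,"yaw":0},{"tx":0.8,"ty":0,"tz":0,"yaw":0},{"tx":1,"ty":0,"tz":0,"yaw":0},{"tx":1,"ty":0,"tz":0,"yaw":0},{"tx":0.5,"ty":0,"tz":0,"yaw":0},{"tx":0,"ty":0,"tz":0,"yaw":0}]'
python3 -c 'from h import *;st()'
```

```text
time: 8.35
eef_pos: [0.508, -0.093, 0.1573]
tool_rot: [[0.996, -0.087, 0.001], [-0.087, -0.996, -0.0], [0.001, 0.0, -1.0]]
wrist_force: [-0.0, -0.7, -3.4]
width: 0.0481
t 8.35 along 0.5142 lat -0.0475 z 0.1573 yaw -4.98 tilt 0.001 0.000 F [-0.  -0.7 -3.4] w 0.0481
```

```bash

python3 -m inch '[{"tx":0.7,"ty":0,"tz":0,"yaw":0},{"tx":0.8,"ty":0,"tz":0,"yaw":0},{"tx":0.8,"ty":0,"tz":0,"yaw":0},{"tx":0.8,"ty":0,"tz":0,"yaw":0},{"tx":0.8,"ty":0,"tz":0,"yaw":0},{"tx":0.2,"ty":0,"tz":0,"yaw":0},{"tx":0,"ty":0,"tz":0,"yaw":0}]'
python3 -c 'from h import *;st()'
```

```text
time: 9.05
eef_pos: [0.548, -0.0965, 0.1571]
tool_rot: [[0.996, -0.087, -0.0], [-0.087, -0.996, 0.0], [-0.0, -0.0, -1.0]]
wrist_force: [0.1, 0.4, -3.3]
width: 0.0482
t 9.05 along 0.5544 lat -0.0474 z 0.1571 yaw -4.99 tilt -0.000 -0.000 F [ 0.1  0.4 -3.3] w 0.0482
```

```bash

python3 -m inch '[{"tx":0.2,"ty":0,"tz":0.1,"yaw":0},{"tx":0.2,"ty":0,"tz":0,"yaw":0},{"tx":0.15,"ty":0,"tz":0,"yaw":0},{"tx":0,"ty":0,"tz":0,"yaw":0}]'
python3 -c 'from h import *;st()'
python3 -m inch '[{"tx":0.15,"ty":0,"tz":0,"yaw":0},{"tx":0.1,"ty":0,"tz":0,"yaw":0},{"tx":0,"ty":0,"tz":0,"yaw":0}]'
python3 -c 'from h import *;st()'
```

```text
time: 9.45
eef_pos: [0.5535, -0.097, 0.1564]
tool_rot: [[0.996, -0.087, 0.0], [-0.087, -0.996, -0.0], [0.0, 0.0, -1.0]]
wrist_force: [-0.2, -0.4, -2.9]
width: 0.0482
t 9.45 along 0.5599 lat -0.0474 z 0.1564 yaw -5.00 tilt 0.000 0.000 F [-0.2 -0.4 -2.9] w 0.0482
time: 9.75
eef_pos: [0.5541, -0.097, 0.1558]
tool_rot: [[0.996, -0.087, -0.004], [-0.087, -0.996, 0.001], [-0.004, -0.0, -1.0]]
wrist_force: [-7.0, -0.1, -1.9]
width: 0.0475
t 9.75 along 0.5605 lat -0.0473 z 0.1558 yaw -5.00 tilt -0.004 -0.000 F [-7.  -0.1 -1.9] w 0.0475
```

```bash

python3 -m inch '[{"tx":0.15,"ty":0,"tz":0.05,"yaw":0},{"tx":0,"ty":0,"tz":0,"yaw":0},{"tx":0,"ty":0,"tz":0,"yaw":0}]'
python3 -c 'from h import *;st()'
```

```text
time: 10.05
eef_pos: [0.5542, -0.097, 0.1557]
tool_rot: [[0.996, -0.087, -0.007], [-0.087, -0.996, 0.001], [-0.007, -0.0, -1.0]]
wrist_force: [-12.7, 0.2, 5.4]
width: 0.0484
t 10.05 along 0.5606 lat -0.0473 z 0.1557 yaw -4.99 tilt -0.007 -0.000 F [-12.7   0.2   5.4] w 0.0484
```

```bash

python3 -m inch '[{"tx":0,"ty":0,"tz":0,"yaw":0},{"tx":0,"ty":0,"tz":0,"yaw":0},{"tx":0,"ty":0,"tz":0,"yaw":0},{"tx":0,"ty":0,"tz":0,"yaw":0},{"tx":0,"ty":0,"tz":0,"yaw":0},{"tx":0,"ty":0,"tz":0,"yaw":0}]' 1
python3 -c 'from h import *;st()'
python3 -m inch '[{"tx":0,"ty":0,"tz":-1,"yaw":0},{"tx":0,"ty":0,"tz":-3,"yaw":0},{"tx":0,"ty":0,"tz":-4,"yaw":0},{"tx":0,"ty":0,"tz":-2,"yaw":0},{"tx":0,"ty":0,"tz":0,"yaw":0},{"tx":0,"ty":0,"tz":0,"yaw":0}]'
python3 - <<'E'
from h import *
st(); grab('wrist','w6')
E
```

```text
time: 10.65
eef_pos: [0.5574, -0.0974, 0.1558]
tool_rot: [[0.996, -0.087, 0.0], [-0.087, -0.996, -0.0], [0.0, 0.0, -1.0]]
wrist_force: [0.2, 0.7, -0.4]
width: 0.0854
t 10.65 along 0.5638 lat -0.0474 z 0.1558 yaw -5.00 tilt 0.000 0.000 F [ 0.2  0.7 -0.4] w 0.0854
time: 11.25
eef_pos: [0.5572, -0.0973, 0.2561]
tool_rot: [[0.996, -0.087, 0.001], [-0.087, -0.996, -0.0], [0.001, 0.0, -1.0]]
wrist_force: [-0.2, -0.3, -0.6]
width: 0.0854
t 11.25 along 0.5636 lat -0.0474 z 0.2561 yaw -5.00 tilt 0.001 0.000 F [-0.2 -0.3 -0.6] w 0.0854
```

View pics/w6.png

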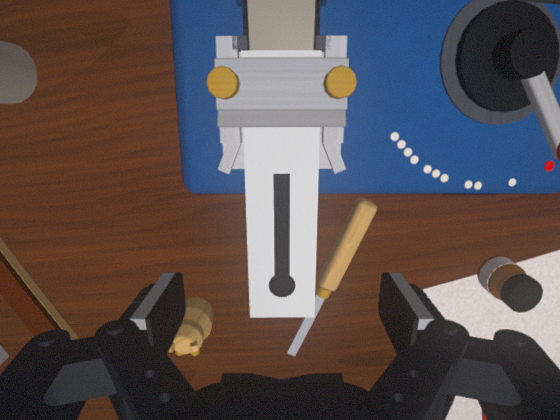

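The iron lies between the fences, under the bridge. Next I'll check its tail position and fit the lever pivot from the dots at (512,182), (473,185), (436,173), (402,148) and the red mark at (549,166).

```bash
python3 - <<'E'
from h import *
from scipy.optimize import least_squares
np.set_printoptions(precision=4,suppress=True)
def rep(nm,P): print(nm,P,'along %.4f lat %.4f'%(P[:2]@u,P[:2]@n))
rep('tail',(pz('wrist',249.5,318,.160)+pz('wrist',315.5,317,.160))/2)
pts={0:[(549,166)],.35:[(512,182)],.7:[(468,184),(478,185)],1.05:[(427,169),(436,174),(444.5,178)],1.4:[(394.5,136),(402,144.5),(408,152),(414,159.5)]}
A=[];Q=[]
for k,v in pts.items():
    A.append(k);Q.append(np.mean([pz('wrist',*q,.115)[:2] for q in v],0))
A=np.array(A);Q=np.array(Q);psi=np.radians(-5.1)
# arm direction: -x rotated CCW by .6-q
def f(x): 
    th=psi+np.pi+.6-A+x[3]; return (Q-(x[:2]+x[2]*np.c_[np.cos(th),np.sin(th)])).ravel()
r=least_squares(f,[.66,-.27,.1,0]); x=r.x; print(x,r.fun.reshape(-1,2)*1000)
rep('hub top',pz('wrist',527,53,.151)); rep('disc',pz('wrist',503,60,.117))
for q in(0,.35,.7,1.05,1.4):
    th=psi+np.pi+.6-q; k=x[:2]+.08*np.array([np.cos(th),np.sin(th)]); print(q,'knob',k,'r',np.hypot(*k), 'th',np.degrees(th))
s=bot.sense();print(s['joints'])
E
```

```text
tail [ 0.4793 -0.0925  0.16  ] along 0.4856 lat -0.0495
[ 0.6595 -0.2782  0.1     0.0058] [[-0.1397 -0.0282]
 [ 0.0688 -0.0038]
 [ 0.2878 -0.0033]
 [-0.2396  0.0144]
 [ 0.0228  0.0209]]
hub top [ 0.6591 -0.2731  0.151 ] along 0.6807 lat -0.2134
disc [ 0.6586 -0.2778  0.117 ] along 0.6807 lat -0.2181
0 knob [ 0.5898 -0.3173] r 0.6697004844305766 th 209.2774677078494
0.35 knob [ 0.5806 -0.291 ] r 0.649423670364766 th 189.2239448782706
0.7 knob [ 0.581  -0.2632] r 0.6377839926468253 th 169.1704220486918
1.05 knob [ 0.5909 -0.2371] r 0.6366847026250273 th 149.11689921911295
1.4 knob [ 0.6091 -0.2161] r 0.6463110322662402 th 129.06337638953417
[-17.6726  23.4795  79.8182   0.003   76.7776  77.3243]
```

The tail at along 0.4856 means the edge is at 0.6756, against a stop at about 0.676, so the iron is home. The pivot fit is good to 0.3 mm. I'll go to just outside the knob with the tool turned along the arm, then check the knob with the wrist camera numerically.

```bash

python3 -m inch '[{"tx":-0.1,"ty":3.2,"tz":0,"yaw":0},{"tx":-0.1,"ty":4.5,"tz":0,"yaw":0},{"tx":-0.1,"ty":4.5,"tz":0,"yaw":0},{"tx":-0.1,"ty":4.5,"tz":0,"yaw":0},{"tx":-0.1,"ty":4.5,"tz":0,"yaw":0},{"tx":-0.1,"ty":3.2,"tz":0,"yaw":0},{"tx":0,"ty":1.2,"tz":0,"yaw":0}]'
python3 -m inch '[{"tx":0,"ty":0,"tz":0,"yaw":-0.12},{"tx":0,"ty":0,"tz":0,"yaw":-0.12},{"tx":0,"ty":0,"tz":0,"yaw":-0.12},{"tx":0,"ty":0,"tz":0,"yaw":-0.12},{"tx":0,"ty":0,"tz":0,"yaw":-0.118},{"tx":0,"ty":0,"tz":0,"yaw":0},{"tx":0,"ty":0,"tz":0,"yaw":0}]'
python3 - <<'E'
from h import *
np.set_printoptions(precision=4,suppress=True)
st(); a,_=grab('wrist','w7'); C=cloud('wrist'); h=cv2.cvtColor(a,cv2.COLOR_BGR2HSV).astype(int)
m=((h[...,0]<8)|(h[...,0]>172))&(h[...,1]>150)&(h[...,2]>60)
t=m&(abs(C[...,2]-.190)<.004); p=C[t]; print(t.sum(),m.sum(),p.mean(0) if t.any() else 0,np.argwhere(t).mean(0)[::-1])
if t.any():
    r=cv2.minEnclosingCircle((p[:,:2]*1000).astype(np.float32)); print(r)
s=bot.sense(); print(s['tool_rot'].T@(np.array([.5898,-.3173,.167])-s['eef_pos'])*100)
E
```

```text
time: 12.0
eef_pos: [0.5275, -0.3547, 0.2535]
tool_rot: [[0.996, -0.09, -0.003], [-0.09, -0.996, 0.002], [-0.003, -0.001, -1.0]]
wrist_force: [-0.4, 0.3, -0.1]
width: 0.0854
time: 12.7
eef_pos: [0.529, -0.3511, 0.2551]
tool_rot: [[0.874, 0.487, -0.001], [0.487, -0.874, 0.001], [-0.0, -0.001, -1.0]]
wrist_force: [-0.3, -0.7, 0.4]
width: 0.0855
t 12.7 along 0.5581 lat -0.3026 z 0.2551 yaw 29.13 tilt -0.000 -0.001 F [-0.3 -0.7  0.4] w 0.0855
995 1294 [ 0.5904 -0.3172  0.1892] [280.5849 119.1296]
((590.2901611328125, -317.19793701171875), 10.142498016357422)
[6.9648 0.0038 8.8233]
```

```bash

python3 -m inch '[{"tx":3,"ty":0,"tz":0,"yaw":0},{"tx":4,"ty":0,"tz":0,"yaw":0},{"tx":0,"ty":0,"tz":3,"yaw":0},{"tx":0,"ty":0,"tz":3,"yaw":0},{"tx":0,"ty":0,"tz":2,"yaw":0},{"tx":0,"ty":0,"tz":0.8,"yaw":0},{"tx":0,"ty":0,"tz":0,"yaw":0}]'
python3 -c 'from h import *;st()'
python3 -m inch '[{"tx":0,"ty":0,"tz":0,"yaw":0},{"tx":0,"ty":0,"tz":0,"yaw":0},{"tx":0,"ty":0,"tz":0,"yaw":0},{"tx":0,"ty":0,"tz":0,"yaw":0},{"tx":0,"ty":0,"tz":0,"yaw":0},{"tx":0,"ty":0,"tz":0,"yaw":0},{"tx":0,"ty":0,"tz":0,"yaw":0},{"tx":0,"ty":0,"tz":0,"yaw":0}]' -1
cat >> h.py <<'E'
def lev():
    st(); p=bot.sense()['eef_pos'][:2]-np.array([.6595,-.2782]); th=np.arctan2(p[1],p[0])%(2*np.pi)
    print('lever %.3f  r %.4f'%(np.radians(-5.1)+np.pi+.6-th,np.hypot(*p)))
E
python3 -c 'from h import *;lev()'
```

```text
time: 13.45
eef_pos: [0.5897, -0.3173, 0.1667]
tool_rot: [[0.873, 0.488, -0.002], [0.488, -0.873, 0.001], [-0.001, -0.002, -1.0]]
wrist_force: [0.2, 0.1, 0.5]
width: 0.0857
t 13.45 along 0.6155 lat -0.2636 z 0.1667 yaw 29.21 tilt -0.001 -0.002 F [0.2 0.1 0.5] w 0.0857
time: 14.25
eef_pos: [0.5896, -0.3168, 0.1689]
tool_rot: [[0.872, 0.489, -0.001], [0.489, -0.872, 0.001], [-0.0, -0.001, -1.0]]
wrist_force: [-3.5, 4.1, 4.6]
width: 0.0204
t 14.25 along 0.6154 lat -0.2631 z 0.1689 yaw 29.27 tilt -0.000 -0.001 F [-3.5  4.1  4.6] w 0.0204
lever 0.007  r 0.0798
```

Knob gripped. I'll turn the lever along its arc in steps of 0.1 rad.

```bash

python3 -m inch '[{"tx":0.04,"ty":-0.8,"tz":0,"yaw":0.1},{"tx":0.04,"ty":-0.8,"tz":0,"yaw":0.1},{"tx":0.04,"ty":-0.8,"tz":0,"yaw":0.1},{"tx":0.04,"ty":-0.8,"tz":0,"yaw":0.1},{"tx":0.04,"ty":-0.8,"tz":0,"yaw":0.1},{"tx":0,"ty":0,"tz":0,"yaw":0}]'
python3 -c 'from h import *;lev()'
```

```text
time: 14.85
eef_pos: [0.5791, -0.2794, 0.1689]
tool_rot: [[1.0, 0.01, -0.001], [0.01, -1.0, -0.002], [-0.001, 0.002, -1.0]]
wrist_force: [-5.4, -4.1, 3.8]
width: 0.0201
t 14.85 along 0.6016 lat -0.2268 z 0.1689 yaw 0.57 tilt -0.001 0.002 F [-5.4 -4.1  3.8] w 0.0201
lever 0.496  r 0.0804
```

```bash

python3 -m inch '[{"tx":0.04,"ty":-0.8,"tz":0,"yaw":0.1},{"tx":0.04,"ty":-0.8,"tz":0,"yaw":0.1},{"tx":0.04,"ty":-0.8,"tz":0,"yaw":0.1},{"tx":0.04,"ty":-0.8,"tz":0,"yaw":0.1},{"tx":0.02,"ty":-0.4,"tz":0,"yaw":0.05},{"tx":0,"ty":0,"tz":0,"yaw":0},{"tx":0,"ty":0,"tz":0,"yaw":0}]'
python3 -c 'from h import *;lev()'
```

```text
time: 15.55
eef_pos: [0.586, -0.2437, 0.1688]
tool_rot: [[0.906, -0.424, -0.003], [-0.424, -0.906, 0.001], [-0.003, 0.0, -1.0]]
wrist_force: [-9.6, 2.9, 8.6]
width: 0.0205
t 15.55 along 0.6053 lat -0.1907 z 0.1688 yaw -25.08 tilt -0.003 0.000 F [-9.6  2.9  8.6] w 0.0205
lever 0.949  r 0.0812
```

```bash

python3 -m inch '[{"tx":0.07,"ty":-0.4,"tz":0,"yaw":0.05},{"tx":0.07,"ty":-0.4,"tz":0,"yaw":0.05},{"tx":0,"ty":0,"tz":0,"yaw":0},{"tx":0,"ty":0,"tz":0,"yaw":0},{"tx":0,"ty":0,"tz":0,"yaw":0}]'
python3 - <<'E'
from h import *
np.set_printoptions(precision=4,suppress=True)
lev(); R=bot.sense()['tool_rot']; print(R.T@bot.sense()['wrist_force'])
a,_=grab('scene'); b,_=grab('side'); w,_=grab('wrist')
c=[cv2.resize(a[140:260,140:260],(400,400),interpolation=2),cv2.resize(b[190:310,305:425],(400,400),interpolation=2)]
cv2.imwrite('pics/f1.png',np.hstack(c))
E
```

```text
time: 16.05
eef_pos: [0.5896, -0.2367, 0.1688]
tool_rot: [[0.859, -0.512, -0.006], [-0.512, -0.859, 0.002], [-0.006, 0.001, -1.0]]
wrist_force: [-13.4, 4.8, 11.1]
width: 0.0202
t 16.05 along 0.6083 lat -0.1833 z 0.1688 yaw -30.80 tilt -0.006 0.001 F [-13.4   4.8  11.1] w 0.0202
lever 1.047  r 0.0813
[-14.0434   2.7356 -11.0158]
```

View pics/f1.png

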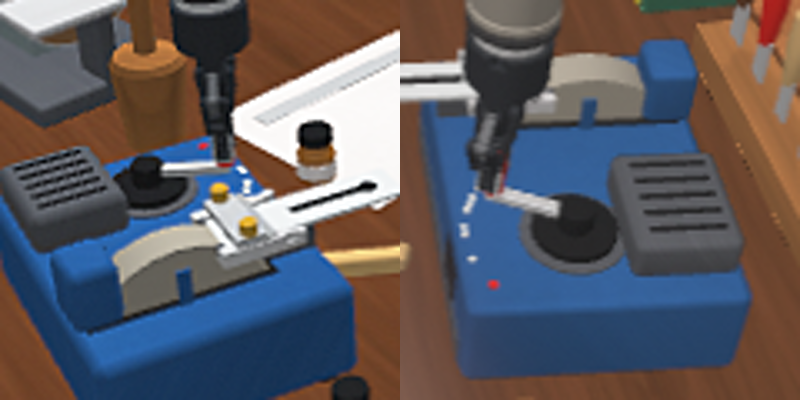

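The lever reads 1.047 rad and the arm points at the third dot group (side crop arm (578,215)→(490,190)). The iron is still in the guide. I'll relax the extra radial and vertical load, then recheck that it holds.

```bash

python3 -m inch '[{"tx":-0.1,"ty":0,"tz":-0.1,"yaw":0},{"tx":-0.1,"ty":0,"tz":-0.1,"yaw":0},{"tx":0,"ty":0,"tz":0,"yaw":0},{"tx":0,"ty":0,"tz":0,"yaw":0},{"tx":0,"ty":0,"tz":0,"yaw":0}]'
python3 - <<'E'
from h import *
np.set_printoptions(precision=4,suppress=True)
lev(); s=bot.sense(); print(s['tool_rot'].T@s['wrist_force'])
im,_=grab('wrist'); C=cloud('wrist'); 
d=C.reshape(-1,3); hub=d[(abs(d[:,2]-.151)<.003)&(np.hypot(d[:,0]-.6595,d[:,1]+.2782)<.03)]; print('hub',len(hub),hub.mean(0))
rel=d[:,:2]-np.array([.6595,-.2782]); r=np.hypot(*rel.T); m=(r>.03)&(r<.06)&(d[:,2]>.132)&(d[:,2]<.15); q=d[m]; print('arm',len(q),np.median(q[:,2]) if len(q) else 0)
if len(q):
    c=rel[m].mean(0); print('arm angle lever', np.radians(-5.1)+np.pi+.6-np.arctan2(c[1],c[0])%(2*np.pi))
# iron tail, scene camera: compare top-face white points in home footprint
for n in('scene','wrist'):
    P=[np.r_[np.array([.9960,-.0889])*a+np.array([.0889,.9960])*-.0477,.160] for a in(.4856,.6)]; print(n,proj(n,P))
E
```

```text
time: 16.7
eef_pos: [0.5896, -0.2367, 0.169]
tool_rot: [[0.858, -0.513, -0.003], [-0.513, -0.858, 0.001], [-0.003, 0.001, -1.0]]
wrist_force: [-5.0, 0.1, -3.6]
width: 0.0201
t 16.7 along 0.6083 lat -0.1833 z 0.1690 yaw -30.87 tilt -0.003 0.001 F [-5.   0.1 -3.6] w 0.0201
lever 1.047  r 0.0813
[-4.3602  2.4939  3.5892]
hub 5045 [ 0.66   -0.2778  0.1508]
arm 3458 0.14464225618819881
arm angle lever 2.037013786181689
scene [[257.5036 192.491 ]
 [225.8997 202.2169]]
wrist [[174.766  509.2678]
 [ 62.7215 387.7415]]
```

```bash
python3 - <<'E'
from h import *
d=cloud('wrist').reshape(-1,3); rel=d[:,:2]-np.array([.6597,-.278]); r=np.hypot(*rel.T)
L=np.radians(-5.1)+np.pi+.6-np.arctan2(rel[:,1],rel[:,0])%(2*np.pi)
m=(r>.03)&(r<.06)&(abs(d[:,2]-.1447)<.0025)
print(np.histogram(L[m],bins=np.arange(.4,2.6,.1)))
k=m&(abs(L-1.05)<.4); print(k.sum(),np.median(L[k]),np.percentile(L[k],[2,98]))
E
```

```text
(array([  0,   0,   0,   0, 136, 572, 590, 473,  63,   0,   0,   0,   0,
         0,   0,   0,   0,   0,   0,   0,   0]), array([0.4, 0.5, 0.6, 0.7, 0.8, 0.9, 1. , 1.1, 1.2, 1.3, 1.4, 1.5, 1.6,
       1.7, 1.8, 1.9, 2. , 2.1, 2.2, 2.3, 2.4, 2.5]))
1834 1.0351925842034375 [0.86095212 1.21401669]
```

```bash
python3 -c '
from h import *
lev(); print(bot.finish_job()); '
```

```text
t 16.75 along 0.6083 lat -0.1833 z 0.1690 yaw -30.87 tilt -0.003 0.001 F [-5.9 -0.1 -3. ] w 0.0200
lever 1.047  r 0.0813
the job is handed in; nothing more can be done
None
```

The plane iron is home against the stops and released. The speed lever is held in the third notch, and I handed the job in at 16.75 s with the grip still on the knob; no verdict is reported back.

**Iron:** I slid it under the bridge until it met the stops at about 13 N, let it settle on the bed, then opened the gripper and lifted clear. A look from above put the cutting edge within about 0.5 mm of the stop. After turning the lever I checked it only by eye in the scene view, where it was still in the guide; I did not measure it again.

**Lever:** The tool position gives a lever angle of 1.047 rad and the wrist depth image of the arm gives 1.035 rad, against 1.05 for the third notch. The hold was steady over the last checks, with about 5–6 N at the wrist.

**Checks that disagreed:**
- **Cameras:** The scene and side cameras differed from each other by 10–17 mm, so I used the wrist camera for all positions.
- **Knob radius:** The gripped knob read 81.3 mm from the axis instead of 80, so I eased off the extra inward and vertical load before handing in.

**Pictures and moves:** I viewed 11 pictures, one over the budget; one of those showed nothing new because my first moves were refused for incomplete rows. As far as the later pictures show, nothing else on the bench was moved.

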